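# Store a relay in the spares box

## Robot

A 6-joint arm with a two-finger parallel gripper is mounted at the origin on a cart in front of the work surface, level with it; the furniture and walls round the work are solid. World frame = base frame: x ahead of the robot, y to its left, z up, the work surface at z = 0. Lengths are in m, angles in rad, forces in N, time in s.
With the tool pointing down it reaches from about 0.3 to 0.875 m from the base axis. Payload 6.4 kg.
Tool frame: the origin (TCP) lies at the very end of the fingers, on their centre line; the grasp point (between the pads) lies 19 mm behind it; z points along the fingers, y is the line along which they close (so a half turn about z gives the same grasp; the last joint's range is limited). The gripper opens to 85 mm and grips with 20 to 120 N. Pads are 22 mm wide; open, the fingers measure 114 mm over their backs; the gripper's body (76 mm by 85 mm) begins 54 mm behind the grasp point. The pads swing forward as they close: fully open they stand 13 mm farther back than shut.
Start: joints at [1.02, 0.181, 1.607, -0, 1.354, -0.206], TCP at [0.194, 0.541, 0.231] pointing down, gripper open.
Joint ranges: [-2.99, 2.99], [-0.89, 2.07], [0.3, 2.58], [-1.14, 4.28], [0, 2.63], [-3.12, 3.12]. Speed limits (rad/s): [2.57, 2.57, 3.01, 3.14, 3.14, 3.14].

## Interface

Orientations are given as a unit quaternion [w, x, y, z].
In Python, from bench import * gives the robot as it stands. The module is installed in compiled form; this text tells all that it offers.
- The arm moves only by the tool arm_command, never from a script. Its arguments are lists of equal length, an entry for each row: "dp": the shift along the tool's x, y, z in units of 0.25 m (1.0 is 0.25 m), a list of three; "turn": the turn, a rotation vector about the tool's x, y, z in units of 30 degrees (1.0 is 30 degrees), a list of three; "jaw": the opening, from 0 (shut) to 1 (fully open). A call has 1 to 5 rows; each row is the pose to reach, as a shift and turn from the pose commanded when the call began, along the tool's axes at that moment; what a row does not reach only later rows make up. A row lasts 1/8 s, in which the tool goes at most 62.5 mm and 10.7 degrees, less where a joint would pass 70% of its speed; a pose out of reach is approached as far as the arm can. A call with a number of a shift or a turn outside -1 to 1 is refused whole. A call with a gripper value outside its range is refused whole. The fingers move at their own pace and stop on an object; the grip force is fixed at half the most. Time passes only in rows, so rows that repeat a pose let the fingers close. It gives the time, the measured TCP pose, the force, the opening and the grip force at its end, in the units of the state.
- get_obs(): the state, without advancing time (a new reading comes with each control period).
- camera(name): name is "scene" or "top" or "wrist"; returns the picture (480x640x3 uint8, blue, green, red); there is no depth.
- get_calibration(name): a dict with "camera_matrix" (3x3 intrinsics, pixels), "R" (3x3) and "t" (3): a world point X has camera coordinates R X + t; the wrist camera has in their place "mount" (4x4, takes a point from camera to tool coordinates, whose origin is the TCP and whose axes are the flange's). Camera axes: x right, y down, z forward; pixel columns grow to the right and rows downward; lengths in m; the calibration is good to about 2 mm. The wrist camera is an equidistant fisheye: a pixel r from the principal point sees the ray r / f radians off the axis. A picture is of the moment at which its call begins: read the wrist's pose just before it. get_calibration takes no time and is no camera call.
- hand_in(): hands the job in; it is judged then, once.
The state is a dict: "time_s": time; "q": joint angles; "dq": joint speeds; "joint_efforts": joint torques, N m; "eef_pos": TCP position; "eef_rot": TCP orientation; "wrist_force": force on the tool from outside, world axes, zero at the start; "torque": the same for the moment, N m; "opening": opening from 0.0 (shut) to 1.0 (fully open); "grasp_force": force on a finger pad.
Only numpy, scipy, OpenCV 4.12 (cv2) and the standard library are available. Lean on these libraries where they do the work, as an engineer would, in place of code of your own. Each camera call takes 0.05 s, during which the arm holds its last target. There are 200 camera calls.

## Task

Store the loose relay in the spares box: lift the lid right up and prop it open by raising the red-knobbed stay on the box's left side all the way, then stand the relay upright on the orange liner. With the relay in, fold the stay fully down again and lower the lid until it is fully shut. Leave the brown gland that is already in the box and the other things on the bench where they are.

Things in the scene. Friction and masses are not known exactly. Their poses are not given: they have to be found in the camera images.
- spares_box: Blue steel box fixed to the bench, 180 deep (its x) by 220 wide (its y) by 68 high, under a hinged lid; walls 4, floor 5 thick. Origin: centre of its underside; x from its front to its back (hinge side), y to its left, z up. The front half holds two cells, 90 (x) by 104 (y), centred at x=-41, y=+54 and -54, with a divider between, its top 55 above the bench; the back half is black foam.
- lid (a joint): Lid hinge (rad): 0 shut, 1.50 at its stop, nearly upright. Damped (4 N m s/rad): 0.3 rad/s takes 6 to 8 N at the pull bar. Let go unpropped it sinks slowly (0.1 rad in 10 s near the stop, then half a minute to shut). The stay passes under it freely only above about 1.42; on the raised stay it rests at about 1.38.
- lid_hinge (a point): Middle of the lid's hinge axis, on the box at x=+90, y=0, z=72. The axis runs along the box's y.
- pull_bar (a point): Centre of the black round pull bar on the lid's front edge: diameter 12, lying along the box's y, free for 66 between two ears, 227 from the hinge axis; with the lid shut it is 72 above the bench and its centre stands 47 in front of the box (45 from the lid edge). It can be pinched across the box's x from above in every position of the lid, and turns in the grip.
- stay (a joint): Stay hinge (rad): 0 folded (rod slopes 0.40 rad down to the back), 0.71 fully raised at its stop (slopes 0.31 up to the back). Stiff (0.15 N m), stays where left. Raised with the lid above 1.42, its tip passes just over centre (at about 0.56) under the lid and locks. Push the knob down to free it, slowly (30 mm/s) for the first 0.3 rad: it must lift the damped lid a little.
- stay_pivot (a point): Pivot of the stay, on the box at x=-80, y=+122, z=68. Its axis runs along the box's y.
- stay_knob (a point): Middle of the red round knob of the stay, 60 from the pivot axis: diameter 16, 34 long, pointing out to the box's left; its centre lies at box y=+146. Folded it is on the box at x=-25, z=45; raised at x=-23, z=86. It can be pinched across the box's x from above and turns in the grip.
- orange_liner: Orange liner, 80 (x) by 96 (y) by 3, on the floor of the left or the right front cell. Origin: centre of its underside, 5 above the bench; axes as the box's.
- black_liner: Black liner of the same size in the other cell, with the stored gland on it.
- stored_gland: Brown cable gland standing on the black liner, 23x26x46 high. Origin: centre of its underside.
- relay: Relay to store: black base with a clear whitish top, 34 (x) by 28 (y) by 48 high, standing loose on the bench to the left of the box, about 40 g. Origin: centre of its underside. Obstacle near the work: the white control cabinet stands off the bench with its front at world x=666, y from -50 to +215, z from 135 to 315.
- tape: Roll of black tape lying flat, diameter 66, 19 high; leave it. Origin: centre of its underside.
- connector: Grey round metal connector lying on its side, 24 (x) by 49 (y) by 24; leave it. Origin: centre of its underside.
- plug: Black mains plug, pins up, 45x48x44 high; leave it. Origin: centre of its underside.
There are look-alikes about, which are no part of the job. Leave any green or turquoise look-alike of the relay alone.

How it is judged:
By the outcome, as a careful person would: the job done as asked, in the order asked, and still so for the second after the job is handed in, with the robot touching nothing.
It also fails if it takes over 72 s, if anything falls off the work surface, if the arm or the gripper's body presses on something with over 40 N, if the wrist force passes 120 N, or if a joint passes its speed limit or range.

## Working session

There is one attempt and no reset: what is moved stays moved. The work goes in short steps, Python scripts to look and compute and a tool call to move; the robot and the scene stay as the last step left them, time stands still between calls to the robot, and variables do not carry over. Pictures are saved under pics/ and viewed, at most 11 in all, crops included, and the job is handed in when it is done.

Besides the shell and the picture viewer there is one more tool, called after "Call:" by a JSON object that holds its "op" and its "data", one argument or row to a line. arm_command: Moves the arm, as the interface text tells. Its arguments: {"type":"object","properties":{"dp":{"type":"array"},"turn":{"type":"array"},"jaw":{"type":"array"}},"required":["dp","turn","jaw"]}

```bash
mkdir -p pics; python3 - <<'E'
from bench import *
import cv2
o=get_obs();print(o)
for n in("scene","top","wrist"):
    c=get_calibration(n);print(n,c)
for n in("scene","top","wrist"):
    cv2.imwrite(f"pics/{n}0.png",camera(n))
E
```

```text
{'time_s': 0.0, 'q': array([ 1.01973728e+00,  1.81542067e-01,  1.60802937e+00, -1.00198963e-05,
        1.35378577e+00, -2.06331798e-01]), 'dq': array([0.00119567, 0.00055441, 0.00190123, 0.0010154 , 0.00188721,
       0.00050533]), 'joint_efforts': array([-6.18937465e-04, -4.44847155e+01, -3.51352108e+01, -2.18968994e-04,
        8.76332080e-03,  1.92986090e-05]), 'eef_pos': array([0.19401986, 0.54068295, 0.23037325]), 'eef_rot': array([-3.21640328e-04,  1.71510292e-01,  9.85181933e-01, -8.21573641e-04]), 'wrist_force': array([-0.74251854, -0.22658988,  0.01740972]), 'torque': array([ 0.00837254, -0.04605124, -0.01692098]), 'grasp_force': 0.0, 'opening': 0.9936386549746872}
scene {'camera_matrix': array([[498.06900831,   0.        , 330.35287237],
       [  0.        , 498.06900831, 239.38756857],
       [  0.        ,   0.        ,   1.        ]]), 'R': array([[ 0.49996129, -0.86595544,  0.01264468],
       [-0.58754658, -0.34987554, -0.72964109],
       [ 0.63626073,  0.35736297, -0.68371338]]), 't': array([-0.24713906,  0.36536588,  0.74290035])}
top {'camera_matrix': array([[528
[... 174 characters left out ...]
9997107, -0.00229452],
       [-0.97964514, -0.00664478, -0.20062714],
       [ 0.20060609,  0.00370288, -0.97966499]]), 't': array([0.01147251, 0.54628982, 1.29225113])}
wrist {'camera_matrix': array([[371.64829954,   0.        , 324.38783655],
       [  0.        , 371.64829954, 237.43187449],
       [  0.        ,   0.        ,   1.        ]]), 'mount': array([[-2.50240110e-04, -9.66137797e-01, -2.58026537e-01,
         6.43914356e-02],
       [ 9.99999968e-01, -2.31663243e-04, -1.02398332e-04,
        -7.27683210e-04],
       [ 3.91556342e-05, -2.58026554e-01,  9.66137824e-01,
        -1.43565422e-01],
       [ 0.00000000e+00,  0.00000000e+00,  0.00000000e+00,
         1.00000000e+00]])}
```

View pics/scene0.png

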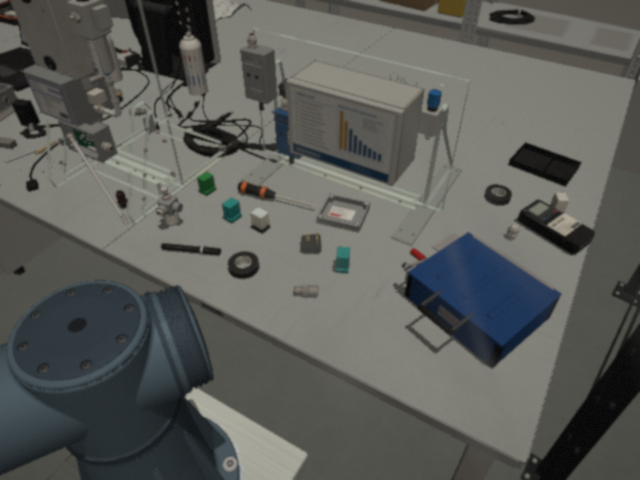

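View pics/top0.png

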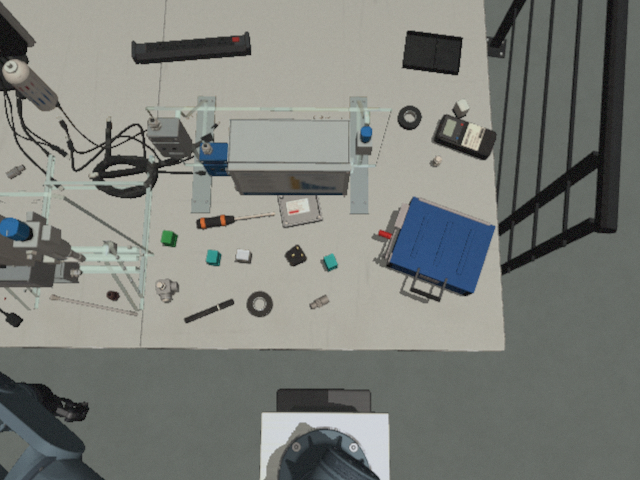

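The relay (white) is at scene (260,218) and top (243,256). The box is at the lower right: in top its lid corners are about (412,198), (495,225), (474,294), (388,262), and the red knob is at (384,234). Next I'll make enlarged crops.

```bash
python3 - <<'E'
import cv2,numpy as np
t=cv2.imread("pics/top0.png");s=cv2.imread("pics/scene0.png")
a=cv2.resize(t[190:305,370:500],None,fx=3,fy=3,interpolation=cv2.INTER_CUBIC)
b=cv2.resize(s[228:368,395:565],None,fx=2.4,fy=2.4,interpolation=cv2.INTER_CUBIC)
c=cv2.resize(t[240:272,225:345],None,fx=5,fy=5,interpolation=cv2.INTER_CUBIC)[:, :390]
d=cv2.resize(s[200:236,240:280],None,fx=6,fy=6,interpolation=cv2.INTER_CUBIC)
im=np.zeros((600,800,3),np.uint8)
for p,x,y in((a,0,0),(b,391,0),(c,0,350),(d,400,350)): im[y:y+p.shape[0],x:x+p.shape[1]]=p[:600-y,:800-x]
cv2.imwrite("pics/m1.png",im)
E
```

```text
(no output)
```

View pics/m1.png

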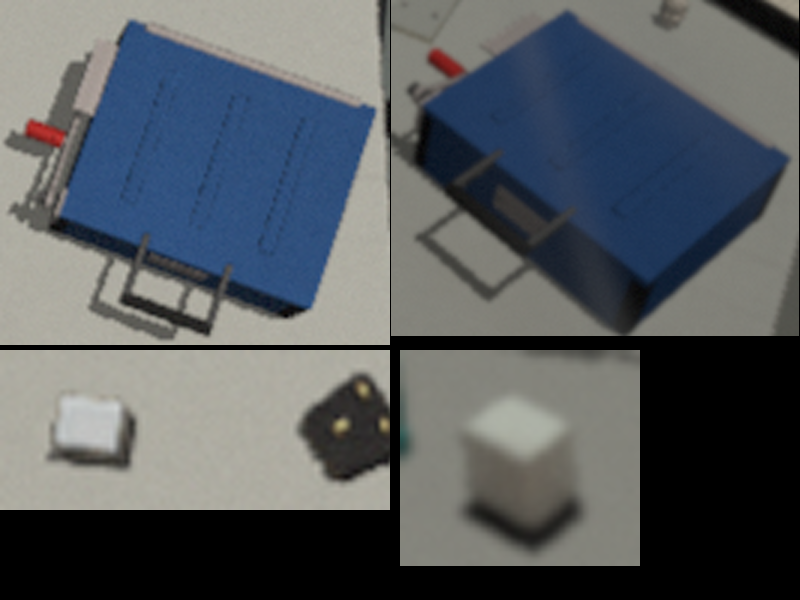

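The montage shows the closed lid, pull bar centre at montage (166,314) and (495,219), and the knob at (45,134) and (446,64). The relay's top face centre is at (92,423) and (516,429). I'll fit the box and relay poses from these.

```bash
cat > lib.py <<'E'
import numpy as np, cv2
from scipy.optimize import least_squares
from scipy.spatial.transform import Rotation as Rn
from bench import *
CAL={n:get_calibration(n) for n in("scene","top","wrist")}
def rot(o): w,x,y,z=o["eef_rot"]; return Rn.from_quat([x,y,z,w])
def proj(n,X,o=None):
    c=CAL[n];K=c["camera_matrix"];X=np.atleast_2d(X)
    if n!="wrist":
        p=X@c["R"].T+c["t"];uv=p[:,:2]/p[:,2:]
    else:
        M=c["mount"];p=(rot(o).inv().apply(X-o["eef_pos"])-M[:3,3])@M[:3,:3]
        r=np.hypot(p[:,0],p[:,1]);uv=p[:,:2]/r[:,None]*np.arctan2(r,p[:,2])[:,None]
    return uv*K[0,0]+K[:2,2]
def place(P,X): # P=x,y,yaw ; X local (m)
    c,s=np.cos(P[2]),np.sin(P[2]);X=np.atleast_2d(X)
    return np.c_[P[0]+c*X[:,0]-s*X[:,1],P[1]+s*X[:,0]+c*X[:,1],X[:,2]]
def move(o,target,yawdir=None):
    """dp (units of .25 m, tool axes) to bring TCP from o to target; turn about tool z (30deg units) so tool y points along world angle yawdir"""
    R=rot(o);d=R.inv().apply(np.array(target)-o["eef_pos"])/.25
    tl=[0,0,0]
    if yawdir is not None:
        y=np.array([np.cos(yawdir),np.sin(yawdir),0]);z=np.array([0,0,-1.])
        Rt=Rn.from_matrix(np.c_[np.cross(y,z),y,z]);tl=np.degrees((R.inv()*Rt).as_rotvec())/30
    return np.round(d,3),np.round(tl,3)
E
cat > fit.py <<'E'
from lib import *
T=lambda u,v:((u+.5)/3-.5+370,(v+.5)/3-.5+190)
S=lambda u,v:((u-391+.5)/2.4-.5+395,(v+.5)/2.4-.5+228)
top=np.array([T(130,22),T(374,108),T(308,308),T(60,215),T(166,314),T(45,134)])
sc=np.array([S(569,12),S(788,157),S(640,280),S(427,105),S(495,219),S(446,64)])
def pts(p):
    zt,xb,xf,w=p[3:7]
    L=[[xb,w,zt],[xb,-w,zt],[xf,-w,zt],[xf,w,zt],[-.137,0,.072],[-.025,.146,.045]]
    return place(p[:3],np.array(L))
f=lambda p:np.r_[(proj("top",pts(p))-top).ravel(),(proj("scene",pts(p))-sc).ravel()]
r=least_squares(f,[.55,-.25,-.35,.075,.09,-.09,.11],loss="soft_l1")
print("box",np.round(r.x,4),np.round(f(r.x),1))
Tc=lambda u,v:((u+.5)/5-.5+225,(v-350+.5)/5-.5+240)
Sc=lambda u,v:((u-400+.5)/6-.5+240,(v-350+.5)/6-.5+200)
tr=np.array([Tc(58,395),Tc(128,398),Tc(125,452),Tc(55,447)])
sr=np.array([Sc(462,432),Sc(514,396),Sc(571,430),Sc(526,462)])
sb=np.array([Sc(462,510),Sc(580,514),Sc(532,550)])
for dx,dy in((.017,.014),(.014,.017)):
    C=np.array([[dx,dy],[dx,-dy],[-dx,-dy],[-dx,dy]])
    def g(p):
        t=place(p,np.c_[C,np.full(4,p[3])]);b=place(p,np.c_[C,np.full(4,0)])
        pr=proj("scene",t)
        return np.r_[(proj("top",t)-tr).ravel(),(pr-sr[[1,2,3,0]] if 0 else pr-sr).ravel(),(proj("scene",b)[[0,2,3]]-sb[[0,1,2]]).ravel()*0]
    r=least_squares(g,[.55,.17,0,.048],loss="soft_l1");print("relay",np.round(r.x,4),r.cost,np.round(g(r.x),1))
E
python3 fit.py
```

```text
box [ 0.5692 -0.2961 -0.3572  0.0755  0.0855 -0.095   0.1075] [ 0.1  0.2 -0.9  0.5 -0.4  0.1  0.1  0.6 -0.1 -1.4 -1.5 -0.4  0.4 -0.2
  0.6  0.   3.2 -0.1 -0.1  0.4 -1.3 -0.5  0.2  1.6]
relay [0.5387 0.2117 1.3552 0.0476] 44.83505863804317 [ -1.8  10.1 -13.1  -0.9   0.4  -8.9  11.7   2.6  -0.1  -0.7   0.5  -0.5
   1.1   0.4  -0.7   1.    0.    0.    0.    0.    0.    0. ]
relay [0.5415 0.2106 0.2677 0.0448] 46.96178100879394 [-1.1  2.  -2.2 -2.   0.9 -2.5  2.   1.9  6.  -5.  11.3  3.6 -2.4  5.6
 -9.1 -2.4  0.  -0.  -0.   0.  -0.  -0. ]
```

```bash
sed -i 's/pr-sr\[\[1,2,3,0\]\] if 0 else pr-sr/pr-sr[[1,2,3,0]]/; s/C,np.full(4,0)/C,np.zeros(4)/' fit.py; python3 fit.py | grep relay; python3 - <<'E'
from lib import *
o=get_obs();P=[.5692,-.2961,-.3572]
print(place(P,[[-.137,0,.072],[-.025,.146,.045],[.09,0,.072],[.074,0,.299]]))
print(move(o,[.43,.24,.23],np.pi/2-.6))
E
```

```text
relay [ 0.5394  0.2121 -0.0121  0.0477] 9.341936410694064 [ 0.7 -0.6 -2.4 -1.  -2.4  1.2  0.7  2.   0.5 -0.7  0.9 -2.3 -0.5  0.7
relay [ 0.5398  0.2113 -0.0853  0.0472] 3.0646471990578403 [ 0.3 -0.  -0.6  0.6 -1.3  0.5 -0.5  0.2 -0.3 -0.4  1.6 -0.5  1.1  0.7
[[ 0.44084751 -0.24819763  0.072     ]
 [ 0.59682725 -0.15057428  0.045     ]
 [ 0.65351916 -0.32756871  0.072     ]
 [ 0.63852908 -0.32197427  0.299     ]]
(array([-1.295, -0.813,  0.003]), array([-0.003, -0.   ,  0.487]))
```

Call:
{"op": "arm_command", "data": {
  "dp": [
    [-0.2,-0.125,0],
    [-0.4,-0.25,0],
    [-0.6,-0.38,0],
    [-0.8,-0.5,0],
    [-1.0,-0.63,0]
  ],
  "turn": [
    [0,0,0],
    [0,0,0],
    [0,0,0],
    [0,0,0],
    [0,0,0]
  ],
  "jaw": [1,1,1,1,1]
}}

```text
time_s: 0.78
eef_pos: [0.3772, 0.3069, 0.2313]
eef_rot: [0.0, 0.171, 0.985, 0.0]
wrist_force: [1.0, 0.0, 0.2]
opening: 0.999
grasp_force: 0.0
```

Call:
{"op": "arm_command", "data": {
  "dp": [
    [-0.2,-0.125,0],
    [-0.295,-0.183,0],
    [-0.295,-0.183,0]
  ],
  "turn": [
    [0,0,0],
    [0,0,0],
    [0,0,0]
  ],
  "jaw": [1,1,1]
}}

```text
time_s: 1.15
eef_pos: [0.4313, 0.2389, 0.2311]
eef_rot: [-0.0, 0.173, 0.985, -0.0]
wrist_force: [-1.4, 0.7, -1.1]
opening: 0.998
grasp_force: 0.0
```

```bash
python3 - <<'E'
from lib import *
o=get_obs();im=camera("wrist");cv2.imwrite("pics/w1.png",im);np.savez("w1.npz",pos=o["eef_pos"],rot=o["eef_rot"])
print(o["time_s"],o["eef_pos"],o["eef_rot"]); print(proj("wrist",[[.54,.212,.048]],o))
print(move(o,[.44,-.248,.2],-.357))
E
```

```text
1.15 [0.43130602 0.23889828 0.23107852] [-1.32721131e-04  1.73356237e-01  9.84859168e-01 -1.26183321e-04]
[[337.19084735 323.89020593]]
(array([-0.698, -1.819,  0.125]), array([-1.000e-03,  0.000e+00,  3.016e+00]))
```

Call:
{"op": "arm_command", "data": {
  "dp": [
    [-0.08,-0.2,0.014],
    [-0.16,-0.4,0.028],
    [-0.233,-0.606,0.042]
  ],
  "turn": [
    [0,0,0.333],
    [0,0,0.667],
    [0,0,1.0]
  ],
  "jaw": [1,1,1]
}}

```text
time_s: 1.58
eef_pos: [0.4333, 0.0783, 0.2207]
eef_rot: [0.0, 0.422, 0.907, 0.0]
wrist_force: [0.9, -0.2, -0.3]
opening: 0.999
grasp_force: 0.0
```

Call:
{"op": "arm_command", "data": {
  "dp": [
    [-0.168,-0.136,0.014],
    [-0.336,-0.272,0.028],
    [-0.505,-0.408,0.042]
  ],
  "turn": [
    [0,0,0.333],
    [0,0,0.667],
    [0,0,1.0]
  ],
  "jaw": [1,1,1]
}}

```text
time_s: 1.95
eef_pos: [0.4375, -0.0842, 0.2103]
eef_rot: [0.0, 0.643, 0.766, 0.0]
wrist_force: [0.9, 0.6, 0.1]
opening: 1.004
grasp_force: 0.0
```

Call:
{"op": "arm_command", "data": {
  "dp": [
    [-0.21,-0.034,0.014],
    [-0.43,-0.067,0.028],
    [-0.641,-0.101,0.042],
    [-0.641,-0.101,0.042]
  ],
  "turn": [
    [0,0,0.333],
    [0,0,0.667],
    [0,0,1.0],
    [0,0,1.0]
  ],
  "jaw": [1,1,1,1]
}}

```text
time_s: 2.45
eef_pos: [0.4414, -0.248, 0.1994]
eef_rot: [-0.0, 0.819, 0.574, -0.0]
wrist_force: [-0.5, 1.0, 0.6]
opening: 1.002
grasp_force: 0.0
```

```bash
python3 - <<'E'
from lib import *
o=get_obs();im=camera("wrist");cv2.imwrite("pics/w2.png",im);np.savez("w2.npz",pos=o["eef_pos"],rot=o["eef_rot"])
print(o["time_s"],o["eef_pos"],o["eef_rot"],o["q"]);P=[.5692,-.2961,-.3572]
print(proj("wrist",place(P,[[-.137,0,.072],[-.025,.146,.045],[-.095,.1075,.075]]),o))
E
```

```text
2.45 [ 0.44141872 -0.24796341  0.19939036] [-1.32250035e-04  8.18945629e-01  5.73871090e-01 -1.04273007e-04] [-7.46539649e-01  5.86176367e-02  1.80967223e+00 -1.54691268e-04
  1.27360541e+00 -3.98147998e-01]
[[322.8498128  227.72031541]
 [459.77574306  50.97652616]
 [382.83632989  83.47568778]]
```

View pics/w2.png

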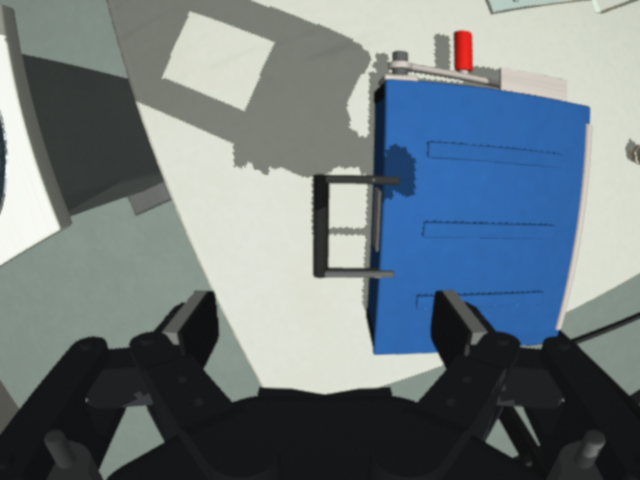

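View pics/w1.png

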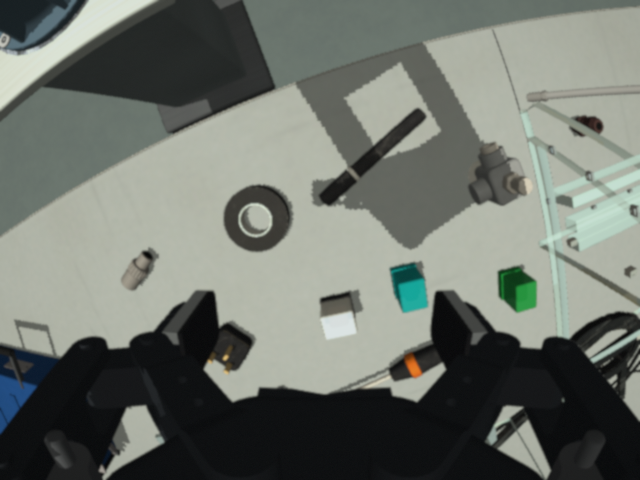

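In w2 the pull bar centre is at (321,226), the knob spans (463,32) to (464,70), and the lid's front-left corner is at (381,84). In w1 the relay's top face corners are (319,310), (354,307), (357,334), (324,339). I'll refit with these.

```bash
cat >> fit.py <<'E'
def ld(n): d=np.load(n);return dict(eef_pos=d["pos"],eef_rot=d["rot"])
w1,w2=ld("w1.npz"),ld("w2.npz")
wp=np.array([[321,226],[463.5,51],[381,84]])
def f2(p): return np.r_[f(p),(proj("wrist",pts(p)[[4,5,3]],w2)-wp).ravel()]
r=least_squares(f2,[.5692,-.296,-.357,.075,.09,-.09,.11],loss="soft_l1")
print("box",np.round(r.x,4),np.round(f2(r.x)[-6:],1))
# bar triangulated freely (box frame -> height)
h=lambda X:np.r_[proj("top",X)[0]-top[4],proj("scene",X)[0]-sc[4],2*(proj("wrist",X,w2)[0]-wp[0])]
k=lambda X:np.r_[proj("top",X)[0]-top[5],proj("scene",X)[0]-sc[5],2*(proj("wrist",X,w2)[0]-wp[1])]
print("bar",np.round(least_squares(h,[.44,-.25,.07]).x,4),"knob",np.round(least_squares(k,[.6,-.15,.05]).x,4),"model",np.round(pts(r.x)[4:],4))
wr=np.array([[319,310],[354,307],[357,334],[324,339]])
C=np.array([[.014,.017],[.014,-.017],[-.014,-.017],[-.014,.017]])
def g2(p):
    t=place(p,np.c_[C,np.full(4,p[3])])
    q=proj("wrist",t,w1); q=q[[3,0,1,2]] if 0 else q
    # match by nearest
    q=np.array([q[np.argmin(np.linalg.norm(q-a,axis=1))] for a in wr])
    return np.r_[(proj("top",t)-tr).ravel(),(proj("scene",t)-sr[[1,2,3,0]]).ravel(),(q-wr).ravel()]
r=least_squares(g2,[.54,.211,-.085,.048],loss="soft_l1");print("relay",np.round(r.x,4),np.round(g2(r.x),1))
E
python3 fit.py | tail -8
python3 - <<'E'
from lib import *
o=get_obs();print(o["time_s"])
E
```

```text
0.1  1.5  0.  -0.  -0.   0.  -0.  -0. ]
relay [ 0.5398  0.2113 -0.0853  0.0472] 3.0646471990578403 [ 0.3 -0.  -0.6  0.6 -1.3  0.5 -0.5  0.2 -0.3 -0.4  1.6 -0.5  1.1  0.7
  0.3  0.   0.  -0.  -0.   0.  -0.  -0. ]
box [ 0.5686 -0.2961 -0.365   0.0764  0.0854 -0.0965  0.1066] [ 1.1  0.5 -3.1  0.   0.4 -0.4]
bar [ 0.4399 -0.2471  0.0703] knob [ 0.5968 -0.1522  0.0519] model [[ 0.4406 -0.2472  0.072 ]
 [ 0.5974 -0.1508  0.045 ]]
relay [ 0.5417  0.2142 -0.1673  0.0444] [-0.1 -1.  -1.2  0.7 -2.8  0.4 -1.7 -0.9  0.1 -0.4  1.1  0.1 -0.2  0.9
 -0.1 -0.4 -0.1  3.6 -1.1  0.9  0.  -1.9 -0.  -1.5]
2.5
```

Call:
{"op": "arm_command", "data": {
  "dp": [
    [0,0,0.1],
    [0,-0.002,0.2],
    [0,-0.004,0.28],
    [0,-0.004,0.28]
  ],
  "turn": [
    [0,0,0.02],
    [0,0,0.02],
    [0,0,0.02],
    [0,0,0.02]
  ],
  "jaw": [0.4,0.4,0.4,0.4]
}}

```text
time_s: 3.0
eef_pos: [0.4397, -0.2428, 0.1284]
eef_rot: [-0.002, 0.82, 0.572, -0.0]
wrist_force: [-0.0, 0.2, -1.0]
opening: 0.401
grasp_force: 0.0
```

```bash
python3 - <<'E'
from lib import *
o=get_obs();print(o["opening"],o["eef_pos"],move(o,[.4405,-.2472,.052],-.362))
E
```

```text
0.4006718956201834 [ 0.43971986 -0.24276502  0.12835854] (array([-0.016,  0.01 ,  0.305]), array([-0.007, -0.004,  0.02 ]))
```

Call:
{"op": "arm_command", "data": {
  "dp": [
    [-0.005,0.004,0.1],
    [-0.01,0.008,0.2],
    [-0.016,0.01,0.305],
    [-0.016,0.01,0.305]
  ],
  "turn": [
    [0,0,0.02],
    [0,0,0.02],
    [0,0,0.02],
    [0,0,0.02]
  ],
  "jaw": [0.4,0.4,0.4,0.4]
}}

```text
time_s: 3.5
eef_pos: [0.4408, -0.2488, 0.0529]
eef_rot: [-0.002, 0.823, 0.567, -0.0]
wrist_force: [-0.3, 0.7, 0.6]
opening: 0.399
grasp_force: 0.0
```

Call:
{"op": "arm_command", "data": {
  "dp": [
    [0,0,0],
    [0,0,0],
    [0,0,0],
    [0,0,0]
  ],
  "turn": [
    [0,0,0],
    [0,0,0],
    [0,0,0],
    [0,0,0]
  ],
  "jaw": [0,0,0,0]
}}

```text
time_s: 4.0
eef_pos: [0.4382, -0.2486, 0.0545]
eef_rot: [-0.004, 0.823, 0.567, -0.002]
wrist_force: [-15.9, 5.5, 11.8]
opening: 0.116
grasp_force: 58.5
```

```bash
python3 - <<'E'
from lib import *
o=get_obs();print(o["opening"],o["eef_pos"],o["q"],o["grasp_force"])
P=[.5686,-.2961,-.362]
r=.227;th0=0
R=rot(o)
b0=place(P,[[-.137,0,.072]])[0]
for th in np.arange(0,1.53,.25).tolist()+[1.5,1.53]:
    X=place(P,[[.09-r*np.cos(th),0,.072+r*np.sin(th)]])[0]
    print(round(th,2),np.round(R.inv().apply(X-b0)/.25,3))
E
```

```text
0.11572387869620909 [ 0.43818604 -0.24857739  0.05447015] [-0.750494    0.27094377  1.90299193 -0.00285799  0.97551411 -0.38499176] 58.52014660835266
0.0 [0. 0. 0.]
0.25 [ 0.     0.026 -0.225]
0.5 [ 0.001  0.108 -0.436]
0.75 [ 0.001  0.239 -0.621]
1.0 [ 0.001  0.411 -0.767]
1.25 [ 0.002  0.615 -0.867]
1.5 [ 0.002  0.836 -0.913]
1.5 [ 0.002  0.836 -0.913]
1.53 [ 0.002  0.864 -0.914]
```

Call:
{"op": "arm_command", "data": {
  "dp": [
    [0,0.002,-0.055],
    [0,0.007,-0.109],
    [0,0.015,-0.163],
    [0,0.026,-0.216],
    [0,0.041,-0.268]
  ],
  "turn": [
    [0,0,0],
    [0,0,0],
    [0,0,0],
    [0,0,0],
    [0,0,0]
  ],
  "jaw": [0,0,0,0,0]
}}

```text
time_s: 4.62
eef_pos: [0.4464, -0.2516, 0.1193]
eef_rot: [-0.005, 0.824, 0.567, -0.003]
wrist_force: [-12.1, 0.8, -7.2]
opening: 0.112
grasp_force: 58.3
```

Call:
{"op": "arm_command", "data": {
  "dp": [
    [0,0.018,-0.052],
    [0,0.038,-0.102],
    [0,0.062,-0.151],
    [0,0.089,-0.199],
    [0,0.118,-0.244]
  ],
  "turn": [
    [0,0,0],
    [0,0,0],
    [0,0,0],
    [0,0,0],
    [0,0,0]
  ],
  "jaw": [0,0,0,0,0]
}}

```text
time_s: 5.25
eef_pos: [0.4717, -0.2611, 0.1802]
eef_rot: [-0.008, 0.824, 0.567, -0.005]
wrist_force: [-26.6, 8.4, 6.2]
opening: 0.117
grasp_force: 58.7
```

```bash
cat > lidang.py <<'E'
from lib import *
o=get_obs();P=[.5686,-.2961,-.362]
g=o["eef_pos"]+rot(o).apply([0,0,-.019]);h=place(P,[[.09,0,.072]])[0]
d=g-h;ax=np.array([np.cos(P[2]),np.sin(P[2])])
print(o["time_s"],"r",np.hypot(d[:2]@ax,d[2]),"th",np.arctan2(d[2],-d[:2]@ax),o["opening"],np.round(o["wrist_force"],1),o["grasp_force"],np.round(rot(o).as_matrix(),3).tolist())
E
python3 lidang.py
```

```text
5.25 r 0.23082151740506227 th 0.5836049491681425 0.11681162093994955 [-26.6   8.4   6.2] 58.688151240348816 [[0.356, 0.934, -0.017], [0.934, -0.356, 0.008], [0.002, -0.018, -1.0]]
```

Call:
{"op": "arm_command", "data": {
  "dp": [
    [0,0.022,-0.044],
    [0,0.056,-0.086],
    [0,0.092,-0.126],
    [0,0.132,-0.163],
    [0,0.173,-0.199]
  ],
  "turn": [
    [0,0,0],
    [0,0,0],
    [0,0,0],
    [0,0,0],
    [0,0,0]
  ],
  "jaw": [0,0,0,0,0]
}}

```text
time_s: 5.88
eef_pos: [0.5136, -0.277, 0.2328]
eef_rot: [-0.006, 0.824, 0.567, -0.004]
wrist_force: [-23.7, 11.9, 13.6]
opening: 0.113
grasp_force: 58.6
```

Call:
{"op": "arm_command", "data": {
  "dp": [
    [0,0.044,-0.033],
    [0,0.089,-0.063],
    [0,0.137,-0.09],
    [0,0.185,-0.114],
    [0,0.235,-0.135]
  ],
  "turn": [
    [0,0,0],
    [0,0,0],
    [0,0,0],
    [0,0,0],
    [0,0,0]
  ],
  "jaw": [0,0,0,0,0]
}}

```text
time_s: 6.5
eef_pos: [0.572, -0.2992, 0.2707]
eef_rot: [-0.001, 0.823, 0.567, -0.001]
wrist_force: [-15.5, 10.9, 18.5]
opening: 0.113
grasp_force: 61.2
```

```bash
sed -i 's/P=\[.*/P=[.5658,-.2950,-.362]/' lidang.py; python3 lidang.py
```

```text
6.5 r 0.23287990832456124 th 1.2079605100113406 0.11273741944352697 [-15.5  10.9  18.5] 61.170018911361694 [[0.356, 0.934, -0.003], [0.934, -0.356, 0.001], [-0.0, -0.003, -1.0]]
```

Call:
{"op": "arm_command", "data": {
  "dp": [
    [0,0.051,-0.018],
    [0,0.104,-0.033],
    [0,0.157,-0.045],
    [0,0.211,-0.054],
    [0,0.255,-0.058]
  ],
  "turn": [
    [0,0,0],
    [0,0,0],
    [0,0,0],
    [0,0,0],
    [0,0,0]
  ],
  "jaw": [0,0,0,0,0]
}}

```text
time_s: 7.12
eef_pos: [0.6333, -0.322, 0.2843]
eef_rot: [-0.0, 0.823, 0.567, 0.001]
wrist_force: [-6.5, 7.4, 11.2]
opening: 0.11
grasp_force: 63.2
```

```bash
python3 lidang.py; python3 - <<'E'
from lib import *
o=get_obs();P=[.5658,-.2950,-.362]
cv2.imwrite("pics/t3.png",camera("top"));cv2.imwrite("pics/s3.png",camera("scene"))
for h in(.066,.20):
  for b in([-.025,.146],[-.025,.15]):
    print(h,move(o,place(P,[[*b,h]])[0],-.362))
E
```

```text
7.125 r 0.23190105203938696 th 1.4959784704861576 0.11039694209365711 [-6.5  7.4 11.2] 63.161433935165405 [[0.356, 0.935, 0.001], [0.935, -0.356, 0.001], [0.001, 0.0, -1.0]]
0.066 (array([ 0.588, -0.392,  0.873]), array([ 0.001, -0.002, -0.004]))
0.066 (array([ 0.604, -0.392,  0.873]), array([ 0.001, -0.002, -0.004]))
0.2 (array([ 0.588, -0.392,  0.337]), array([ 0.001, -0.002, -0.004]))
0.2 (array([ 0.604, -0.392,  0.337]), array([ 0.001, -0.002, -0.004]))
```

```bash
cat > mont.py <<'E'
import cv2,numpy as np,sys
i,o=sys.argv[1],sys.argv[2]
t=cv2.imread(f"pics/t{i}.png");s=cv2.imread(f"pics/s{i}.png")
a=cv2.resize(t[190:310,365:498],None,fx=3,fy=3,interpolation=cv2.INTER_CUBIC)
b=cv2.resize(s[190:370,390:560],None,fx=2.35,fy=2.35,interpolation=cv2.INTER_CUBIC)
im=np.zeros((430,800,3),np.uint8);im[:360,:399]=a;im[:b.shape[0],400:400+b.shape[1]]=b[:, :400]
cv2.imwrite(f"pics/{o}.png",im)
E
python3 mont.py 3 m3
```

```text
(no output)
```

View pics/m3.png

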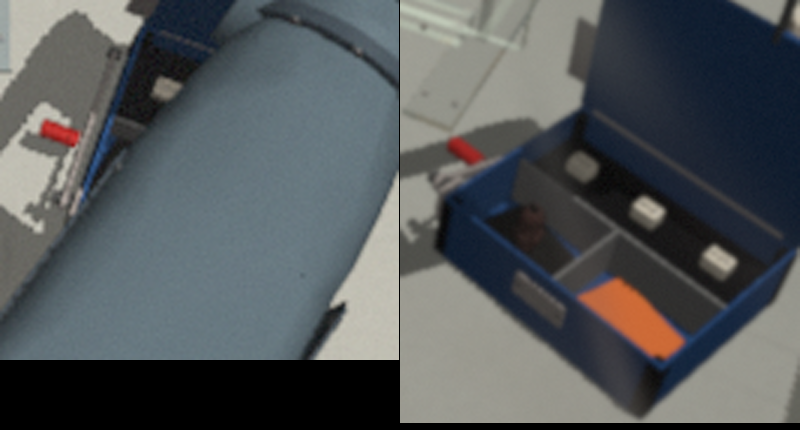

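The montage shows the lid nearly upright. The orange liner is in the right cell at (630,315), the gland is in the left cell at (530,225), and the knob is still folded at (465,152). Next I release the bar and go to the knob.

Call:
{"op": "arm_command", "data": {
  "dp": [
    [0,0.004,0],
    [0,0.004,0],
    [0,0,-0.1],
    [0,-0.05,-0.2],
    [0.15,-0.15,-0.2]
  ],
  "turn": [
    [0,0,0],
    [0,0,0],
    [0,0,0],
    [0,0,0],
    [0,0,0]
  ],
  "jaw": [0.45,0.45,0.45,0.45,0.45]
}}

```text
time_s: 7.85
eef_pos: [0.6115, -0.2782, 0.332]
eef_rot: [0.002, 0.825, 0.565, 0.0]
wrist_force: [0.6, 0.9, 0.1]
opening: 0.451
grasp_force: 0.0
```

Call:
{"op": "arm_command", "data": {
  "dp": [
    [0.2,-0.13,0.1],
    [0.4,-0.22,0.25],
    [0.443,-0.235,0.48],
    [0.443,-0.235,0.72],
    [0.443,-0.235,0.9]
  ],
  "turn": [
    [0,0,0],
    [0,0,0],
    [0,0,0],
    [0,0,0],
    [0,0,0]
  ],
  "jaw": [0.45,0.45,0.45,0.45,0.45]
}}

```text
time_s: 8.48
eef_pos: [0.5951, -0.1503, 0.1021]
eef_rot: [-0.001, 0.824, 0.567, -0.001]
wrist_force: [0.8, 0.1, -0.3]
opening: 0.455
grasp_force: 0.0
```

Call:
{"op": "arm_command", "data": {
  "dp": [
    [0,0,0]
  ],
  "turn": [
    [0,0,0]
  ],
  "jaw": [0.45]
}}

```text
time_s: 8.6
eef_pos: [0.5932, -0.1498, 0.1005]
eef_rot: [-0.004, 0.824, 0.567, -0.002]
wrist_force: [-1.1, -0.1, 0.7]
opening: 0.445
grasp_force: 0.0
```

```bash
python3 - <<'E'
from lib import *
o=get_obs();P=[.5658,-.2950,-.362];im=camera("wrist");cv2.imwrite("pics/w4.png",im)
print(o["time_s"],o["opening"],o["eef_pos"],move(o,place(P,[[-.0235,.147,.026]])[0],-.362),proj("wrist",place(P,[[-.025,.146,.045],[-.025,.163,.045],[-.025,.129,.045]]),o))
hsv=cv2.cvtColor(im,cv2.COLOR_BGR2HSV);m=((hsv[...,0]<8)|(hsv[...,0]>172))&(hsv[...,1]>160)&(hsv[...,2]>80)
n,l,st,c=cv2.connectedComponentsWithStats(m.astype(np.uint8));print(st[1:][st[1:,4]>100],c[1:][st[1:,4]>100])
E
```

```text
8.6 0.444516513433143 [ 0.59315184 -0.14979885  0.10053375] (array([0.006, 0.012, 0.298]), array([-0.017, -0.001, -0.007])) [[325.49576141 255.86217501]
 [325.39457358 226.40938549]
 [325.58800645 283.89673827]]
[[ 318  230   28   63 1596]] [[331.82706767 261.5037594 ]]
```

Call:
{"op": "arm_command", "data": {
  "dp": [
    [0,0.02,0.15],
    [0,0.02,0.298],
    [0,0.02,0.298],
    [0,0.02,0.298],
    [0,0.02,0.298]
  ],
  "turn": [
    [0,0,0],
    [0,0,0],
    [0,0,0],
    [0,0,0],
    [0,0,0]
  ],
  "jaw": [0.45,0.45,0.45,0,0]
}}

```text
time_s: 9.28
eef_pos: [0.5959, -0.1512, 0.0313]
eef_rot: [-0.005, 0.824, 0.567, -0.004]
wrist_force: [-21.9, 5.6, 10.3]
opening: 0.161
grasp_force: 58.3
```

Call:
{"op": "arm_command", "data": {
  "dp": [
    [0,0,0],
    [0,0,0]
  ],
  "turn": [
    [0,0,0],
    [0,0,0]
  ],
  "jaw": [0,0]
}}

```text
time_s: 9.52
eef_pos: [0.5959, -0.1512, 0.0313]
eef_rot: [-0.005, 0.824, 0.567, -0.004]
wrist_force: [-21.5, 5.0, 9.3]
opening: 0.165
grasp_force: 58.4
```

Call:
{"op": "arm_command", "data": {
  "dp": [
    [0,0.004,-0.034],
    [0,0.01,-0.07],
    [0,0.011,-0.106],
    [0,0.006,-0.141],
    [0,0.0,-0.168]
  ],
  "turn": [
    [0,0,0],
    [0,0,0],
    [0,0,0],
    [0,0,0],
    [0,0,0]
  ],
  "jaw": [0,0,0,0,0]
}}

```text
time_s: 10.15
eef_pos: [0.5974, -0.1517, 0.0718]
eef_rot: [-0.003, 0.824, 0.567, -0.002]
wrist_force: [-8.2, 1.0, -14.9]
opening: 0.162
grasp_force: 58.5
```

Call:
{"op": "arm_command", "data": {
  "dp": [
    [0,0,-0.008],
    [0,0,-0.008]
  ],
  "turn": [
    [0,0,0],
    [0,0,0]
  ],
  "jaw": [0,0]
}}

```text
time_s: 10.4
eef_pos: [0.5969, -0.1516, 0.074]
eef_rot: [-0.004, 0.824, 0.567, -0.003]
wrist_force: [-13.4, 1.9, -5.5]
opening: 0.162
grasp_force: 59.1
```

```bash
python3 - <<'E'
from lib import *
o=get_obs();print(o["time_s"],o["eef_pos"],o["wrist_force"],o["torque"],o["grasp_force"])
E
```

```text
10.4 [ 0.59692995 -0.15155845  0.07396202] [-13.4475828    1.93825126  -5.48501706] [0.46717635 2.0394351  0.10394546] 59.07347917556763
```

Call:
{"op": "arm_command", "data": {
  "dp": [
    [0,0,-0.01],
    [0,0,-0.016],
    [0,0,-0.016]
  ],
  "turn": [
    [0,0,0],
    [0,0,0],
    [0,0,0]
  ],
  "jaw": [0,0,0]
}}

```text
time_s: 10.78
eef_pos: [0.5965, -0.1514, 0.0754]
eef_rot: [-0.004, 0.824, 0.567, -0.003]
wrist_force: [-7.0, -0.1, -21.1]
opening: 0.158
grasp_force: 59.1
```

Call:
{"op": "arm_command", "data": {
  "dp": [
    [0,0.0,0.01],
    [0,0.0,0.01],
    [0,0,-0.1],
    [0,0,-0.2],
    [0,0,-0.3]
  ],
  "turn": [
    [0,0,0],
    [0,0,0],
    [0,0,0],
    [0,0,0],
    [0,0,0]
  ],
  "jaw": [0.5,0.5,0.5,0.5,0.5]
}}

```text
time_s: 11.4
eef_pos: [0.6027, -0.1536, 0.1568]
eef_rot: [0.002, 0.824, 0.567, 0.001]
wrist_force: [0.7, 0.2, -0.5]
opening: 0.499
grasp_force: 0.0
```

```bash
python3 - <<'E'
from lib import *
o=get_obs();im=camera("wrist");cv2.imwrite("pics/w5.png",im)
cv2.imwrite("pics/t5.png",camera("top"));cv2.imwrite("pics/s5.png",camera("scene"))
print(o["time_s"],o["eef_pos"],o["q"],move(o,[.5405,.213,.17],-.12+np.pi/2),move(o,[.5405,.213,.17],-.12))
E
python3 mont.py 5 m5
```

```text
11.4 [ 0.60266128 -0.15364105  0.15675346] [-4.40217461e-01  3.51501940e-01  1.55267590e+00  7.65675660e-05
  1.23237912e+00 -7.45338553e-02] (array([ 1.281, -0.756, -0.057]), array([ 0.006,  0.009, -3.469])) (array([ 1.281, -0.756, -0.057]), array([ 0.009,  0.002, -0.469]))
```

View pics/m5.png

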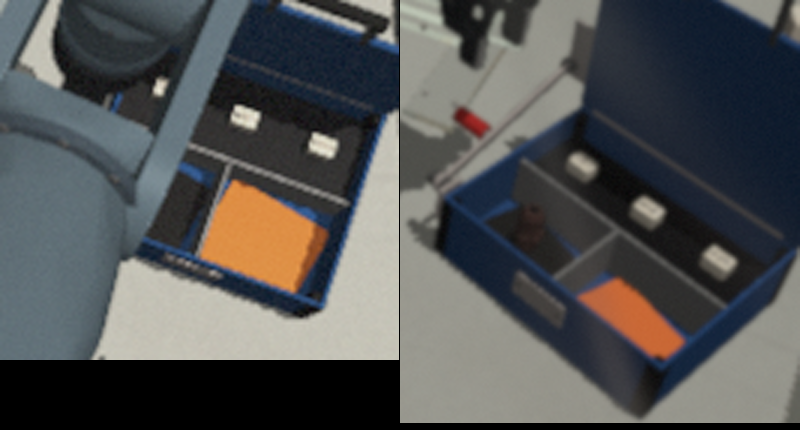

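The stay is up with the lid resting on it, the orange liner lies in the right cell with its top-view centre at montage (266,240), and the gland is undisturbed. Next is the relay.

Call:
{"op": "arm_command", "data": {
  "dp": [
    [0.1,-0.2,0],
    [0.28,-0.36,0],
    [0.5,-0.47,0],
    [0.72,-0.58,0],
    [0.93,-0.68,0]
  ],
  "turn": [
    [0,0,0],
    [0,0,0],
    [0,0,0],
    [0,0,0],
    [0,0,0]
  ],
  "jaw": [0.6,0.6,0.6,0.6,0.6]
}}

```text
time_s: 12.18
eef_pos: [0.5249, 0.1269, 0.1527]
eef_rot: [0.0, 0.824, 0.567, 0.0]
wrist_force: [1.3, -0.4, 0.5]
opening: 0.602
grasp_force: 0.0
```

Call:
{"op": "arm_command", "data": {
  "dp": [
    [0.18,-0.04,-0.03],
    [0.35,-0.076,-0.057],
    [0.35,-0.076,-0.057]
  ],
  "turn": [
    [0,0,-0.235],
    [0,0,-0.47],
    [0,0,-0.47]
  ],
  "jaw": [0.6,0.6,0.6]
}}

```text
time_s: 12.55
eef_pos: [0.5391, 0.2162, 0.1674]
eef_rot: [0.0, 0.747, 0.665, 0.001]
wrist_force: [0.2, -0.5, -1.4]
opening: 0.6
grasp_force: 0.0
```

```bash
python3 - <<'E'
from lib import *
o=get_obs();im=camera("wrist");cv2.imwrite("pics/w6.png",im);np.savez("w6.npz",pos=o["eef_pos"],rot=o["eef_rot"])
C=np.array([[.014,.017],[.014,-.017],[-.014,-.017],[-.014,.017]])
q=proj("wrist",place([.5405,.213,-.12],np.c_[C,np.full(4,.048)]),o);b=proj("wrist",place([.5405,.213,-.12],np.c_[C,np.full(4,0)]),o)
print(o["time_s"],o["eef_pos"],move(o,[.5405,.213,.1],-.12),q,b)
c=q.mean(0).astype(int);x0,y0=c[0]-100,c[1]-75
cr=cv2.resize(im[y0:y0+150,x0:x0+200],None,fx=4,fy=4,interpolation=cv2.INTER_CUBIC);print(x0,y0)
cv2.imwrite("pics/m6.png",cr)
E
```

```text
12.55 [0.53913911 0.21622778 0.1673711 ] (array([-0.012,  0.007,  0.269]), array([ 0.002, -0.002,  0.009])) [[345.37109932 210.94285324]
 [344.51445295 255.95445413]
 [306.84403747 255.81142302]
 [306.50564883 210.77036208]] [[342.14977357 200.33601386]
 [341.54543097 239.09450418]
 [309.26549009 238.96422391]
 [309.08225531 200.18640811]]
225 158
```

View pics/m6.png

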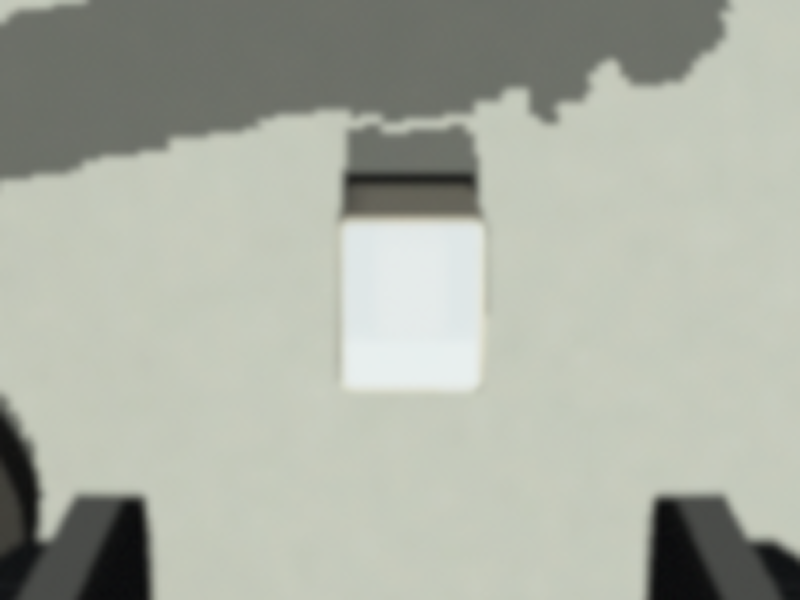

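The relay's top face is at crop (342,220)–(482,390), square to the tool and within 2 mm of the estimate, so I go down and grip it.

Call:
{"op": "arm_command", "data": {
  "dp": [
    [-0.006,0.004,0.22],
    [-0.012,0.009,0.42],
    [-0.012,0.009,0.55],
    [-0.012,0.009,0.622],
    [-0.012,0.009,0.622]
  ],
  "turn": [
    [0,0,0.01],
    [0,0,0.01],
    [0,0,0.01],
    [0,0,0.01],
    [0,0,0.01]
  ],
  "jaw": [0.6,0.6,0.6,0.6,0.6]
}}

```text
time_s: 13.22
eef_pos: [0.5399, 0.2093, 0.0106]
eef_rot: [-0.001, 0.75, 0.661, -0.001]
wrist_force: [0.1, -0.4, -0.3]
opening: 0.6
grasp_force: 0.0
```

Call:
{"op": "arm_command", "data": {
  "dp": [
    [0,0,0],
    [0,0,0],
    [0,0,0],
    [0,0,0]
  ],
  "turn": [
    [0,0,0],
    [0,0,0],
    [0,0,0],
    [0,0,0]
  ],
  "jaw": [0,0,0,0]
}}

```text
time_s: 13.72
eef_pos: [0.5424, 0.2105, 0.0136]
eef_rot: [0.001, 0.75, 0.662, 0.001]
wrist_force: [-0.6, -1.3, 6.7]
opening: 0.319
grasp_force: 59.6
```

Call:
{"op": "arm_command", "data": {
  "dp": [
    [0,0,-0.15],
    [0,0,-0.35],
    [0,0,-0.55],
    [0,0,-0.6],
    [0,0,-0.6]
  ],
  "turn": [
    [0,0,0],
    [0,0,0],
    [0,0,0],
    [0,0,0],
    [0,0,0]
  ],
  "jaw": [0,0,0,0,0]
}}

```text
time_s: 14.35
eef_pos: [0.5412, 0.2104, 0.1626]
eef_rot: [0.001, 0.75, 0.662, 0.001]
wrist_force: [0.5, -0.9, -0.9]
opening: 0.319
grasp_force: 59.1
```

```bash
python3 - <<'E'
from lib import *
o=get_obs();P=[.5672,-.2956,-.362]
# liner centre from top picture
L=np.array([(240,180),(328,236),(297,292),(203,252)]);L=np.c_[(L[:,0]+.5)/3-.5+365,(L[:,1]+.5)/3-.5+190]
C=np.array([[.04,.048],[.04,-.048],[-.04,-.048],[-.04,.048]])
f=lambda p:(proj("top",place([p[0],p[1],-.362],np.c_[C,np.full(4,.008)]))-L).ravel()
r=least_squares(f,[.51,-.33],loss="soft_l1");print("liner",r.x,np.round(f(r.x),1),"cell",place(P,[[-.041,-.054,.008]]))
print(o["time_s"],o["eef_pos"],o["eef_rot"],o["opening"],o["grasp_force"])
t=place(P,[[-.041,-.054,.2]])[0];print(move(o,t,-.362))
E
```

```text
liner [ 0.51454576 -0.33745914] [-3.9 -1.8  1.4 -7.6  2.4  2.  -1.3  2.2] cell [[ 0.50973335 -0.33158032  0.008     ]]
14.35 [0.54122638 0.21037707 0.16263115] [5.27764526e-04 7.49797377e-01 6.61666783e-01 8.26469192e-04] 0.31917826766361945 59.12127077579498
(array([-2.167,  0.145, -0.15 ]), array([ 0.003, -0.001,  0.453]))
```

Call:
{"op": "arm_command", "data": {
  "dp": [
    [-0.15,0.01,-0.08],
    [-0.35,0.02,-0.15],
    [-0.58,0.04,-0.15],
    [-0.8,0.05,-0.15],
    [-1.0,0.067,-0.15]
  ],
  "turn": [
    [0,0,0],
    [0,0,0],
    [0,0,0],
    [0,0,0],
    [0,0,0]
  ],
  "jaw": [0,0,0,0,0]
}}

```text
time_s: 14.98
eef_pos: [0.5246, -0.0413, 0.1968]
eef_rot: [-0.002, 0.75, 0.661, -0.001]
wrist_force: [-0.7, 0.1, -1.1]
opening: 0.322
grasp_force: 59.2
```

Call:
{"op": "arm_command", "data": {
  "dp": [
    [-0.22,0.015,0],
    [-0.44,0.03,0],
    [-0.64,0.044,0],
    [-0.8,0.055,0]
  ],
  "turn": [
    [0,0,0],
    [0,0,0],
    [0,0,0],
    [0,0,0]
  ],
  "jaw": [0,0,0,0]
}}

```text
time_s: 15.48
eef_pos: [0.5135, -0.2413, 0.1965]
eef_rot: [-0.002, 0.75, 0.661, -0.0]
wrist_force: [-0.2, -0.5, 0.0]
opening: 0.33
grasp_force: 59.2
```

Call:
{"op": "arm_command", "data": {
  "dp": [
    [-0.13,0.008,0],
    [-0.26,0.016,0],
    [-0.367,0.023,0],
    [-0.367,0.023,0]
  ],
  "turn": [
    [0,0,0.15],
    [0,0,0.3],
    [0,0,0.45],
    [0,0,0.45]
  ],
  "jaw": [0,0,0,0]
}}

```text
time_s: 15.98
eef_pos: [0.508, -0.3327, 0.1965]
eef_rot: [-0.002, 0.823, 0.568, -0.0]
wrist_force: [-0.9, 0.9, -1.6]
opening: 0.317
grasp_force: 59.0
```

```bash
python3 - <<'E'
from lib import *
o=get_obs();im=camera("wrist");cv2.imwrite("pics/w7.png",im);np.savez("w7.npz",pos=o["eef_pos"],rot=o["eef_rot"])
P=[.5672,-.2956,-.362]
C=np.array([[.04,.048],[.04,-.048],[-.04,-.048],[-.04,.048]])
print(o["time_s"],o["eef_pos"],o["opening"],move(o,place(P,[[-.041,-.054,.024]])[0],-.362))
print("cell liner px",proj("wrist",place(P,np.c_[C+[-.041,-.054],np.full(4,.008)]),o).round(0).tolist())
print("rim px",proj("wrist",place(P,[[-.09,.11,.068],[-.09,-.11,.068],[-.086,.106,.068],[.004,0,.055]]),o).round(0).tolist())
E
```

```text
15.975 [ 0.50797351 -0.33266942  0.19647667] 0.31697948722386393 (array([0.006, 0.008, 0.69 ]), array([-0.007, -0.003, -0.002]))
cell liner px [[371.0, 158.0], [368.0, 260.0], [283.0, 260.0], [281.0, 158.0]]
rim px [[259.0, 11.0], [265.0, 293.0], [264.0, 15.0], [384.0, 153.0]]
```

View pics/w7.png

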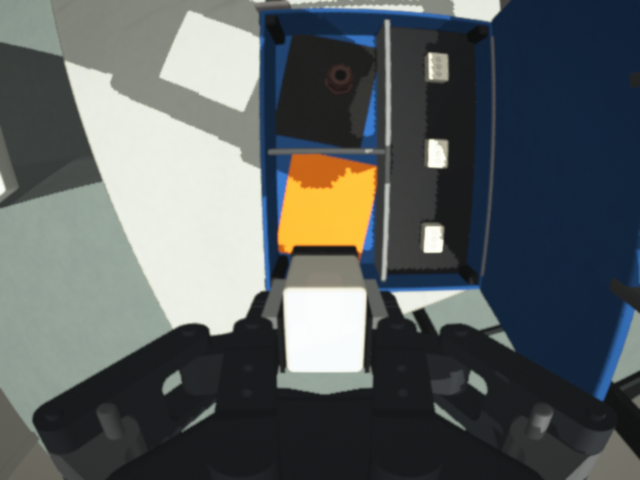

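The wrist view shows the relay held upright over the right cell. The orange liner is centred near (327,206), where the model puts the cell centre, and is slightly rotated. I lower the relay onto it.

Call:
{"op": "arm_command", "data": {
  "dp": [
    [0.003,0.004,0.15],
    [0.006,0.008,0.33],
    [0.006,0.008,0.5],
    [0.006,0.008,0.6],
    [0.006,0.008,0.66]
  ],
  "turn": [
    [0,0,0],
    [0,0,0],
    [0,0,0],
    [0,0,0],
    [0,0,0]
  ],
  "jaw": [0,0,0,0,0]
}}

```text
time_s: 16.65
eef_pos: [0.5107, -0.3287, 0.0317]
eef_rot: [-0.002, 0.822, 0.57, -0.0]
wrist_force: [0.5, -0.3, -0.4]
opening: 0.317
grasp_force: 59.1
```

Call:
{"op": "arm_command", "data": {
  "dp": [
    [0,0,0.015],
    [0,0,0.03],
    [0,0,0.036],
    [0,0,0.036]
  ],
  "turn": [
    [0,0,0],
    [0,0,0],
    [0,0,0],
    [0,0,0]
  ],
  "jaw": [0,0,0,0]
}}

```text
time_s: 17.15
eef_pos: [0.5121, -0.3315, 0.026]
eef_rot: [0.001, 0.822, 0.569, 0.0]
wrist_force: [-0.7, 0.6, -0.8]
opening: 0.318
grasp_force: 59.1
```

Call:
{"op": "arm_command", "data": {
  "dp": [
    [0,0,0.006],
    [0,0,0.012],
    [0,0,0.016],
    [0,0,0.016]
  ],
  "turn": [
    [0,0,0],
    [0,0,0],
    [0,0,0],
    [0,0,0]
  ],
  "jaw": [0,0,0,0]
}}

```text
time_s: 17.65
eef_pos: [0.5118, -0.3312, 0.0216]
eef_rot: [0.0, 0.822, 0.569, -0.0]
wrist_force: [-2.7, 1.2, 4.3]
opening: 0.321
grasp_force: 59.5
```

Call:
{"op": "arm_command", "data": {
  "dp": [
    [0,0,0],
    [0,0,0],
    [0,0,-0.06],
    [0,0,-0.2],
    [0,0,-0.4]
  ],
  "turn": [
    [0,0,0],
    [0,0,0],
    [0,0,0],
    [0,0,0],
    [0,0,0]
  ],
  "jaw": [0.45,0.45,0.45,0.45,0.45]
}}

```text
time_s: 18.27
eef_pos: [0.5109, -0.3304, 0.1217]
eef_rot: [-0.001, 0.822, 0.569, -0.0]
wrist_force: [1.9, 0.1, -0.1]
opening: 0.45
grasp_force: 0.0
```

Call:
{"op": "arm_command", "data": {
  "dp": [
    [0,0,-0.2],
    [0.15,0.02,-0.32],
    [0.35,0.04,-0.32],
    [0.58,0.05,-0.32],
    [0.79,0.063,-0.32]
  ],
  "turn": [
    [0,0,0],
    [0,0,0],
    [0,0,0],
    [0,0,0],
    [0,0,0]
  ],
  "jaw": [0.45,0.45,0.45,0.45,0.45]
}}

```text
time_s: 18.9
eef_pos: [0.5967, -0.1502, 0.2026]
eef_rot: [0.001, 0.822, 0.569, 0.0]
wrist_force: [0.0, 0.4, 0.5]
opening: 0.454
grasp_force: 0.0
```

Call:
{"op": "arm_command", "data": {
  "dp": [
    [0,0,0.1],
    [0,0,0.1]
  ],
  "turn": [
    [0,0,0],
    [0,0,0]
  ],
  "jaw": [0.45,0.45]
}}

```text
time_s: 19.15
eef_pos: [0.595, -0.1505, 0.1751]
eef_rot: [-0.002, 0.822, 0.569, -0.001]
wrist_force: [-0.1, -0.4, -0.9]
opening: 0.447
grasp_force: 0.0
```

```bash
python3 - <<'E'
from lib import *
o=get_obs();im=camera("wrist");cv2.imwrite("pics/w8.png",im)
cv2.imwrite("pics/t8.png",camera("top"));cv2.imwrite("pics/s8.png",camera("scene"))
print(o["time_s"],o["eef_pos"],move(o,[.5965,-.1514,.072],-.362))
hsv=cv2.cvtColor(im,cv2.COLOR_BGR2HSV);m=((hsv[...,0]<8)|(hsv[...,0]>172))&(hsv[...,1]>160)&(hsv[...,2]>80)
n,l,st,c=cv2.connectedComponentsWithStats(m.astype(np.uint8));print(st[1:][st[1:,4]>100],c[1:][st[1:,4]>100], proj("wrist",[[.5965,-.1514,.092]],o))
E
python3 mont.py 8 m8
```

```text
19.15 [ 0.59495486 -0.15054156  0.1750685 ] (array([-0.001,  0.009,  0.412]), array([-0.007, -0.   ,  0.005]))
[[ 316  216   24   54 1160]] [[327.48793103 243.15258621]] [[326.4916892  243.75000967]]
```

View pics/m8.png

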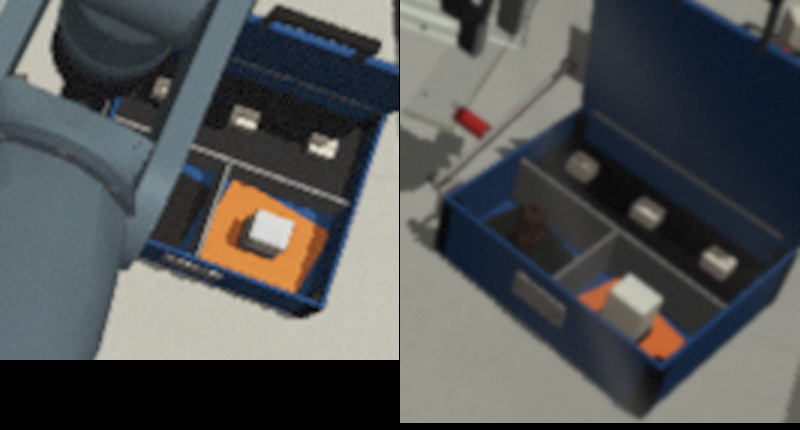

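Call:
{"op": "arm_command", "data": {
  "dp": [
    [0,0.006,0.15],
    [0,0.006,0.3],
    [0,0.004,0.415],
    [0,0.004,0.415],
    [0,0.004,0.415]
  ],
  "turn": [
    [0,0,0],
    [0,0,0],
    [0,0,0],
    [0,0,0],
    [0,0,0]
  ],
  "jaw": [0.45,0.45,0.45,0.45,0]
}}

```text
time_s: 19.92
eef_pos: [0.5982, -0.1533, 0.0745]
eef_rot: [0.001, 0.823, 0.569, 0.001]
wrist_force: [0.9, 0.2, -0.3]
opening: 0.25
grasp_force: 0.0
```

Call:
{"op": "arm_command", "data": {
  "dp": [
    [0,0,0],
    [0,0,0],
    [0,0,0]
  ],
  "turn": [
    [0,0,0],
    [0,0,0],
    [0,0,0]
  ],
  "jaw": [0,0,0]
}}

```text
time_s: 20.3
eef_pos: [0.5965, -0.1526, 0.0739]
eef_rot: [-0.0, 0.822, 0.569, -0.001]
wrist_force: [-5.2, 0.1, 0.1]
opening: 0.156
grasp_force: 58.5
```

The montage shows the relay upright on the orange liner at (630,300), the gland in place and the stay still up. I fold the stay slowly.

Call:
{"op": "arm_command", "data": {
  "dp": [
    [0,0.004,0.014],
    [0,0.008,0.029],
    [0,0.01,0.044],
    [0,0.011,0.059],
    [0,0.012,0.074]
  ],
  "turn": [
    [0,0,0],
    [0,0,0],
    [0,0,0],
    [0,0,0],
    [0,0,0]
  ],
  "jaw": [0,0,0,0,0]
}}

```text
time_s: 20.92
eef_pos: [0.5989, -0.1534, 0.056]
eef_rot: [-0.001, 0.822, 0.569, -0.001]
wrist_force: [-10.2, 0.7, -0.6]
opening: 0.164
grasp_force: 62.3
```

Call:
{"op": "arm_command", "data": {
  "dp": [
    [0,-0.001,0.015],
    [0,-0.002,0.03],
    [0,-0.005,0.044],
    [0,-0.008,0.059],
    [0,-0.012,0.074]
  ],
  "turn": [
    [0,0,0],
    [0,0,0],
    [0,0,0],
    [0,0,0],
    [0,0,0]
  ],
  "jaw": [0,0,0,0,0]
}}

```text
time_s: 21.55
eef_pos: [0.5973, -0.1529, 0.0384]
eef_rot: [0.0, 0.822, 0.569, -0.0]
wrist_force: [-4.5, -1.4, -1.1]
opening: 0.159
grasp_force: 65.3
```

Call:
{"op": "arm_command", "data": {
  "dp": [
    [0,-0.004,0.01],
    [0,-0.007,0.019],
    [0,-0.007,0.03],
    [0,-0.007,0.03]
  ],
  "turn": [
    [0,0,0],
    [0,0,0],
    [0,0,0],
    [0,0,0]
  ],
  "jaw": [0,0,0,0]
}}

```text
time_s: 22.05
eef_pos: [0.5951, -0.152, 0.0298]
eef_rot: [-0.0, 0.822, 0.569, -0.001]
wrist_force: [-6.6, 0.8, 3.1]
opening: 0.159
grasp_force: 67.7
```

Call:
{"op": "arm_command", "data": {
  "dp": [
    [0,0,0.012],
    [0,0,0.02],
    [0,0,0.02]
  ],
  "turn": [
    [0,0,0],
    [0,0,0],
    [0,0,0]
  ],
  "jaw": [0,0,0]
}}

```text
time_s: 22.42
eef_pos: [0.5945, -0.1518, 0.0279]
eef_rot: [-0.001, 0.822, 0.569, -0.001]
wrist_force: [-19.8, 4.6, 29.0]
opening: 0.164
grasp_force: 70.5
```

```bash
python3 - <<'E'
from lib import *
o=get_obs();print(o["eef_pos"],o["wrist_force"])
# bar target (frame consistent with the measured bar track): P shifted
P=[.5658,-.2950,-.362]
for th in(1.34,1.36,1.38):
    b=place(P,[[.09-.229*np.cos(th),0,.072+.229*np.sin(th)]])[0]; print(th,b,move(o,b+[0,0,-.017],-.362))
E
```

```text
[ 0.59447111 -0.15181665  0.02787196] [-19.78220117   4.64850093  28.97397305]
1.34 [ 0.60097775 -0.30832139  0.29492796] (array([-0.578,  0.242, -1.   ]), array([-0.006,  0.002,  0.004]))
1.36 [ 0.60515688 -0.30990397  0.29593099] (array([-0.578,  0.26 , -1.004]), array([-0.006,  0.002,  0.004]))
1.38 [ 0.60935392 -0.31149334  0.29684446] (array([-0.578,  0.278, -1.008]), array([-0.006,  0.002,  0.004]))
```

Call:
{"op": "arm_command", "data": {
  "dp": [
    [0,0,-0.014],
    [0,0,-0.014],
    [0,0,-0.1],
    [0,0,-0.35],
    [0,0,-0.6]
  ],
  "turn": [
    [0,0,0],
    [0,0,0],
    [0,0,0],
    [0,0,0],
    [0,0,0]
  ],
  "jaw": [0.45,0.45,0.45,0.45,0.6]
}}

```text
time_s: 23.05
eef_pos: [0.5954, -0.1516, 0.1756]
eef_rot: [0.0, 0.822, 0.569, 0.0]
wrist_force: [0.6, -0.0, 0.2]
opening: 0.597
grasp_force: 0.0
```

Call:
{"op": "arm_command", "data": {
  "dp": [
    [0,0,-0.25],
    [0,0,-0.5],
    [-0.1,0,-0.74],
    [-0.3,0.1,-0.78],
    [-0.5,0.2,-0.78]
  ],
  "turn": [
    [0,0,0],
    [0,0,0],
    [0,0,0],
    [0,0,0],
    [0,0,0]
  ],
  "jaw": [0.65,0.65,0.65,0.65,0.65]
}}

```text
time_s: 23.68
eef_pos: [0.5989, -0.2875, 0.373]
eef_rot: [0.003, 0.822, 0.569, 0.001]
wrist_force: [1.8, -0.6, -0.9]
opening: 0.652
grasp_force: 0.0
```

Call:
{"op": "arm_command", "data": {
  "dp": [
    [-0.08,0.045,0],
    [-0.08,0.045,0]
  ],
  "turn": [
    [0,0,0],
    [0,0,0]
  ],
  "jaw": [0.65,0.65]
}}

```text
time_s: 23.92
eef_pos: [0.6012, -0.3107, 0.3686]
eef_rot: [0.0, 0.823, 0.568, 0.0]
wrist_force: [-0.3, 0.3, 0.5]
opening: 0.646
grasp_force: 0.0
```

```bash
python3 - <<'E'
from lib import *
o=get_obs();im=camera("wrist");cv2.imwrite("pics/w9.png",im);P=[.5658,-.2950,-.362]
print(o["time_s"],o["eef_pos"],o["opening"])
for th in(1.25,1.3,1.35):
    b=place(P,[[.09-.229*np.cos(th),0,.072+.229*np.sin(th)]])[0]; print(th,proj("wrist",[b,b+[-.0106,.028,0]],o).round(1).tolist(),move(o,b+[0,0,-.017],-.362))
g=im.mean(2)
for v in(180,200,215,230,245,260): print(v,g[v,240:420:5].astype(int).tolist())
E
```

```text
23.925 [ 0.60116168 -0.31066204  0.36861757] 0.6463441793333676
1.25 [[289.8, 241.7], [257.0, 206.6]] (array([ 0.008, -0.083,  0.385]), array([ 0.001,  0.   , -0.002]))
1.3 [[307.1, 243.2], [273.9, 207.4]] (array([ 0.009, -0.04 ,  0.372]), array([ 0.001,  0.   , -0.002]))
1.35 [[325.2, 244.4], [291.8, 208.1]] (array([0.009, 0.005, 0.361]), array([ 0.001,  0.   , -0.002]))
180 [66, 65, 62, 49, 38, 33, 29, 30, 29, 29, 55, 68, 143, 64, 64, 62, 27, 27, 30, 29, 41, 42, 42, 44, 58, 57, 116, 230, 231, 231, 231, 230, 231, 231, 231, 230]
200 [121, 166, 162, 163, 164, 165, 165, 166, 167, 168, 169, 168, 148, 64, 64, 64, 35, 29, 29, 28, 74, 62, 57, 57, 53, 55, 135, 230, 231, 232, 232, 230, 231, 231, 231, 230]
215 [127, 162, 161, 161, 108, 118, 118, 115, 152, 167, 168, 168, 170, 63, 64, 64, 37, 27, 30, 27, 105, 104, 58, 101, 56, 56, 147, 231, 231, 231, 230, 231, 230, 231, 231, 231]
230 [162, 161, 161, 237, 250, 251, 251, 173, 146, 166, 167, 171, 170, 61, 64, 64, 37, 28, 29, 27, 107, 103, 56, 56, 57, 56, 157, 231, 231, 232, 231, 231, 231, 232, 231, 230]
245 [157, 160, 160, 163, 168, 169, 170, 166, 165, 166, 166, 137, 174, 62, 65, 65, 46, 46, 51, 46, 106, 100, 57, 56, 56, 53, 174, 228, 231, 230, 230, 231, 231, 231, 232, 230]
260 [16, 34, 48, 48, 49, 49, 50, 59, 74, 83, 82, 52, 171, 60, 64, 64, 44, 48, 52, 45, 104, 96, 57, 56, 50, 55, 184, 230, 230, 230, 231, 231, 230, 231, 232, 228]
```

The pixel rows put the bar at columns 320–338, so the lid is at about 1.36. I go down, pinch the bar and lower.

Call:
{"op": "arm_command", "data": {
  "dp": [
    [0.009,0.01,0.12],
    [0.009,0.01,0.25],
    [0.009,0.008,0.355],
    [0.009,0.008,0.36],
    [0.009,0.008,0.36]
  ],
  "turn": [
    [0,0,0],
    [0,0,0],
    [0,0,0],
    [0,0,0],
    [0,0,0]
  ],
  "jaw": [0.65,0.65,0.65,0.65,0]
}}

```text
time_s: 24.6
eef_pos: [0.6049, -0.3069, 0.2799]
eef_rot: [0.001, 0.822, 0.569, 0.0]
wrist_force: [-0.5, -0.2, 0.5]
opening: 0.45
grasp_force: 0.0
```

Call:
{"op": "arm_command", "data": {
  "dp": [
    [0,0,0],
    [0,0,0],
    [0,0,0],
    [0,0,0]
  ],
  "turn": [
    [0,0,0],
    [0,0,0],
    [0,0,0],
    [0,0,0]
  ],
  "jaw": [0,0,0,0]
}}

```text
time_s: 25.1
eef_pos: [0.6048, -0.3077, 0.2803]
eef_rot: [0.001, 0.822, 0.569, 0.001]
wrist_force: [-1.7, 2.5, 5.8]
opening: 0.114
grasp_force: 58.5
```

```bash
python3 lidang.py
```

```text
25.1 r 0.23255105279978083 th 1.3581061792094427 0.11408569777344425 [-1.7  2.5  5.8] 58.51871430873871 [[0.353, 0.936, 0.002], [0.936, -0.353, -0.001], [-0.0, 0.003, -1.0]]
```

Call:
{"op": "arm_command", "data": {
  "dp": [
    [0,-0.06,0.015],
    [0,-0.119,0.034],
    [0,-0.176,0.057],
    [0,-0.232,0.084],
    [0,-0.285,0.114]
  ],
  "turn": [
    [0,0,0],
    [0,0,0],
    [0,0,0],
    [0,0,0],
    [0,0,0]
  ],
  "jaw": [0,0,0,0,0]
}}

```text
time_s: 25.72
eef_pos: [0.5412, -0.2838, 0.254]
eef_rot: [0.006, 0.822, 0.569, 0.003]
wrist_force: [10.2, -0.5, 8.7]
opening: 0.113
grasp_force: 58.9
```

Call:
{"op": "arm_command", "data": {
  "dp": [
    [0,-0.051,0.034],
    [0,-0.101,0.072],
    [0,-0.147,0.112],
    [0,-0.191,0.156],
    [0,-0.231,0.203]
  ],
  "turn": [
    [0,0,0],
    [0,0,0],
    [0,0,0],
    [0,0,0],
    [0,0,0]
  ],
  "jaw": [0,0,0,0,0]
}}

```text
time_s: 26.35
eef_pos: [0.487, -0.2635, 0.2022]
eef_rot: [0.005, 0.822, 0.569, 0.003]
wrist_force: [8.3, 0.3, 6.7]
opening: 0.11
grasp_force: 61.1
```

```bash
python3 lidang.py
```

```text
26.35 r 0.22998463741851188 th 0.7058949744167664 0.1096141150934254 [8.3 0.3 6.7] 61.14179313182831 [[0.353, 0.936, 0.01], [0.936, -0.353, -0.005], [-0.001, 0.011, -1.0]]
```

Call:
{"op": "arm_command", "data": {
  "dp": [
    [0,-0.037,0.049],
    [0,-0.071,0.101],
    [0,-0.101,0.155],
    [0,-0.127,0.211],
    [0,-0.15,0.268]
  ],
  "turn": [
    [0,0,0],
    [0,0,0],
    [0,0,0],
    [0,0,0],
    [0,0,0]
  ],
  "jaw": [0,0,0,0,0]
}}

```text
time_s: 26.98
eef_pos: [0.4522, -0.2505, 0.1347]
eef_rot: [0.005, 0.823, 0.569, 0.002]
wrist_force: [9.1, 0.9, 6.4]
opening: 0.111
grasp_force: 64.2
```

Call:
{"op": "arm_command", "data": {
  "dp": [
    [0,-0.019,0.059],
    [0,-0.033,0.119],
    [0,-0.044,0.18],
    [0,-0.05,0.241],
    [0,-0.052,0.295]
  ],
  "turn": [
    [0,0,0],
    [0,0,0],
    [0,0,0],
    [0,0,0],
    [0,0,0]
  ],
  "jaw": [0,0,0,0,0]
}}

```text
time_s: 27.6
eef_pos: [0.4395, -0.2457, 0.0602]
eef_rot: [0.003, 0.823, 0.569, 0.002]
wrist_force: [4.3, 2.8, 10.7]
opening: 0.11
grasp_force: 66.9
```

Call:
{"op": "arm_command", "data": {
  "dp": [
    [0,0,0.008],
    [0,0,0.014],
    [0,0,0.014]
  ],
  "turn": [
    [0,0,0],
    [0,0,0],
    [0,0,0]
  ],
  "jaw": [0,0,0]
}}

```text
time_s: 27.98
eef_pos: [0.4392, -0.2456, 0.0562]
eef_rot: [0.003, 0.823, 0.569, 0.002]
wrist_force: [8.4, 0.7, 0.2]
opening: 0.117
grasp_force: 64.7
```

```bash
python3 lidang.py
```

```text
27.975 r 0.22601424528929892 th 0.013945267102874 0.11718121207574778 [8.4 0.7 0.2] 64.70904350280762 [[0.353, 0.936, 0.006], [0.936, -0.353, -0.003], [-0.001, 0.007, -1.0]]
```

Push down until the stop answers.

Call:
{"op": "arm_command", "data": {
  "dp": [
    [0,0,0.01],
    [0,0,0.018],
    [0,0,0.024],
    [0,0,0.024]
  ],
  "turn": [
    [0,0,0],
    [0,0,0],
    [0,0,0],
    [0,0,0]
  ],
  "jaw": [0,0,0,0]
}}

```text
time_s: 28.48
eef_pos: [0.4394, -0.2458, 0.055]
eef_rot: [0.003, 0.822, 0.569, 0.001]
wrist_force: [-10.3, 13.8, 50.8]
opening: 0.112
grasp_force: 70.3
```

Call:
{"op": "arm_command", "data": {
  "dp": [
    [0,0,-0.018],
    [0,0,-0.018],
    [0,0,-0.018],
    [0,0,-0.018],
    [0,0,-0.06]
  ],
  "turn": [
    [0,0,0],
    [0,0,0],
    [0,0,0],
    [0,0,0],
    [0,0,0]
  ],
  "jaw": [0,0.4,0.4,0.4,0.4]
}}

```text
time_s: 29.1
eef_pos: [0.4353, -0.2435, 0.0626]
eef_rot: [-0.002, 0.822, 0.569, -0.0]
wrist_force: [-0.2, 0.5, 0.7]
opening: 0.404
grasp_force: 0.0
```

Call:
{"op": "arm_command", "data": {
  "dp": [
    [0,0,-0.15],
    [0,0,-0.35],
    [0,0,-0.55],
    [0,-0.1,-0.6],
    [0,-0.1,-0.6]
  ],
  "turn": [
    [0,0,0],
    [0,0,0],
    [0,0,0],
    [0,0,0],
    [0,0,0]
  ],
  "jaw": [0.4,0.4,0.4,0.4,0.4]
}}

```text
time_s: 29.72
eef_pos: [0.4129, -0.2356, 0.2152]
eef_rot: [0.001, 0.823, 0.569, 0.0]
wrist_force: [0.1, -0.0, -0.3]
opening: 0.402
grasp_force: 0.0
```

```bash
python3 - <<'E'
from lib import *
o=get_obs();im=camera("wrist");s=camera("scene");s0=cv2.imread("pics/scene0.png")
cv2.imwrite("pics/w10.png",im);cv2.imwrite("pics/s10.png",s)
print(o["time_s"],o["eef_pos"],o["wrist_force"])
d=cv2.absdiff(s,s0).max(2);print("changed px in box/bar/knob region vs start:",[(int((d[a:b,c:e]>40).sum())) for a,b,c,e in((228,368,395,565),(245,275,400,430),(295,335,405,465))])
P=[.5672,-.2956,-.362]
print(proj("wrist",place(P,[[-.137,0,.072],[-.025,.146,.045]]),o).round(1).tolist())
hsv=cv2.cvtColor(im,cv2.COLOR_BGR2HSV);m=((hsv[...,0]<8)|(hsv[...,0]>172))&(hsv[...,1]>160)&(hsv[...,2]>80)
n,l,st,c=cv2.connectedComponentsWithStats(m.astype(np.uint8));print(c[1:][st[1:,4]>100])
a=cv2.resize(s[150:390,140:600],(800,417),interpolation=cv2.INTER_CUBIC);cv2.imwrite("pics/m10.png",a)
E
```

```text
29.725 [ 0.41287532 -0.23555271  0.2151956 ] [ 0.10906774 -0.03779569 -0.34015133]
changed px in box/bar/knob region vs start: [2057, 399, 80]
[[359.0, 224.3], [481.9, 58.5]]
[[482.73333333  59.29494949]]
```

View pics/m10.png

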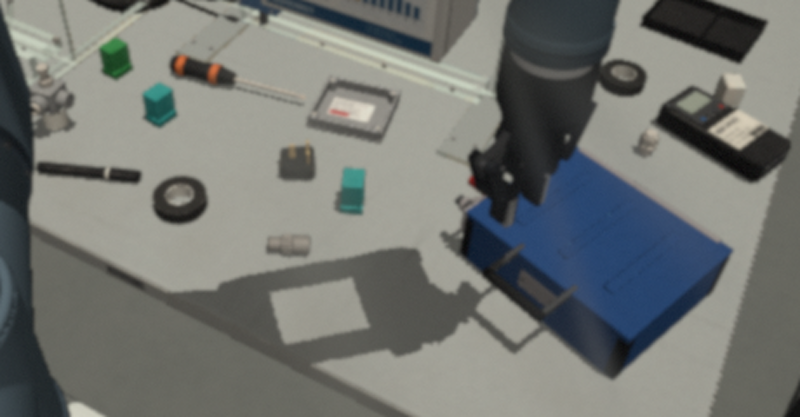

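The picture shows the lid shut, with the other things where they were. The knob is detected at (483,59), against (482,58.5) predicted for the folded stay. I'll let it settle briefly, then hand in.

Call:
{"op": "arm_command", "data": {
  "dp": [
    [0,0,0],
    [0,0,0],
    [0,0,0],
    [0,0,0],
    [0,0,0]
  ],
  "turn": [
    [0,0,0],
    [0,0,0],
    [0,0,0],
    [0,0,0],
    [0,0,0]
  ],
  "jaw": [0.4,0.4,0.4,0.4,0.4]
}}

```text
time_s: 30.45
eef_pos: [0.413, -0.2354, 0.2135]
eef_rot: [-0.0, 0.822, 0.569, 0.0]
wrist_force: [-0.6, -0.8, -0.6]
opening: 0.402
grasp_force: 0.0
```

Call:
{"op": "arm_command", "data": {
  "dp": [
    [0,0,0],
    [0,0,0],
    [0,0,0],
    [0,0,0],
    [0,0,0]
  ],
  "turn": [
    [0,0,0],
    [0,0,0],
    [0,0,0],
    [0,0,0],
    [0,0,0]
  ],
  "jaw": [0.4,0.4,0.4,0.4,0.4]
}}

```text
time_s: 31.08
eef_pos: [0.4129, -0.2354, 0.2135]
eef_rot: [-0.0, 0.822, 0.569, -0.0]
wrist_force: [0.1, 0.4, 0.3]
opening: 0.398
grasp_force: 0.0
```

```bash
python3 -c "
from bench import *
print(hand_in())"
```

```text
the job is handed in; nothing more can be done
None
```

The job is handed in at 31 s (no verdict returned): the relay was seen upright on the orange liner before closing, then the stay was folded down to its stop and the lid pressed shut to its stop.

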